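# Find the stamped bangle tin and push it to the dispatch line

### The arm

A 7-joint arm with a two-finger parallel gripper is mounted at the origin on the work surface. World frame = base frame: x ahead of the robot, y to its left, z up, the work surface at z = 0. Lengths are in m, angles in rad, forces in N, time in s.
With the tool pointing down it reaches from about 0.425 to 0.875 m from the base axis. Payload 8.4 kg.
Tool frame: the origin (TCP) lies at the very end of the fingers, on their centre line; the grasp point (between the pads) lies 19 mm behind it (manip.grip_depth is the distance from the TCP to the grasp point, in m); y points along the fingers, x is the direction in which the jaws open and shut, and the axes are right-handed (so a half turn about y gives the same grasp; the last joint's range is limited). The gripper opens to 87 mm and grips with 3 to 60 N. Pads are 19 mm wide; open, the fingers measure 117 mm over their backs; the gripper's body (75 mm by 190 mm) begins 51 mm behind the grasp point.
Start: joints at [1.022, 0.333, 0.04, 1.465, -0.013, 1.343, -0.059], TCP at [0.283, -0.585, 0.223] pointing down, gripper open.
Joint ranges: [-2.58, 2.58], [-0.38, 2.09], [-1.3, 1.39], [0.25, 2.4], [-1.5, 4.64], [0.08, 2.09], [-2.65, 2.65]. Speed limits (rad/s): [2.22, 2.22, 2.79, 2.79, 3.14, 3.14, 3.14].

### API

Orientations are given as a unit quaternion [x, y, z, w].
In Python, from bench import manip gives the robot as it stands.
- The arm moves only by the shell command python3 -m creep 'ROWS' [OPENING] [FORCE]. ROWS is JSON, a list of rows, each an object with "slide": the shift along the tool's x, y, z in m, a list of three; "twist": the turn about the tool's y in rad. In form: [{"slide": [tx, ty, tz], "twist": twist}, ...]. A call has 1 to 8 rows; each row shifts and turns the commanded pose from where the row before left it, along the tool's axes as they then stand; what a row does not reach is not made up. A row lasts 1/8 s, in which the tool goes at most 62.5 mm and 10.7 degrees, less where a joint would pass 70% of its speed; a pose out of reach is approached as far as the arm can. A call with a gripper value outside its range is refused whole. OPENING is the finger opening in m, from 0 to 0.087, set as the call begins (- or left out, the last holds). The fingers move at their own pace and stop on an object; FORCE is the grip in N (left out, the last holds). Time passes only in rows, so rows that do not move let the fingers close. It gives the time, the measured TCP pose, the force and the opening at its end, in the units of the state.
- manip.state(): the state, without advancing time (a new reading comes with each control period).
- manip.snapshot(name): name is "side" or "top"; returns the picture (384x512x3 uint8, red, green, blue); there is no depth.
- manip.calibration(name): a dict with "vfov" (degrees; the focal length in pixels is half the picture's height over the tangent of half this angle, whatever the lens; pixels are square), "cx", "cy" (the principal point, pixels), "R" (3x3) and "t" (3): a world point X has camera coordinates R X + t. Camera axes: x right, y down, z forward; pixel columns grow to the right and rows downward; lengths in m; the calibration is good to about 2 mm. A picture is of the moment at which its call begins. calibration takes no time and is no camera call.
- manip.sign_off(): hands the job in, once; it reports no verdict.
Trained networks look in the newest picture that a camera, given by its name, has taken for a name from the list of things; names that differ only in an ending like _2 or _b are one class to them, and where a whole thing is asked for, a point or a joint stands for the part that bears it (a point fixed in the world has none). Each returns a list of dicts, best first, with "conf" (0 to 1); they miss things now and then, are a little off and sometimes report something else, mostly with a low value. They report only what shows in the picture. A call takes as long as a camera call. They do not tell look-alikes from the thing itself.
- manip.find_in(name, camera): "box" ([left, top, width, height] in pixels, round what is visible of it).
The state is a dict: "t": time; "qpos": joint angles; "joint_velocities": joint speeds; "joint_torque": joint torques, N m; "tool_pos": TCP position; "tcp_rot": TCP orientation; "contact_force": force on the tool from outside, world axes, zero at the start; "torque": the same for the moment, N m; "finger_gap": finger opening in m.
Only numpy, scipy, OpenCV 4.12 (cv2) and the standard library are available. Lean on these libraries where they do the work, as an engineer would, in place of code of your own. Each camera call takes 0.05 s, during which the arm holds its last target. There are 200 camera calls.

### The job

Two like tin boxes stand on the marble ledge, and one of them has a round ink stamp underneath. Without picking anything up, first tip both boxes over towards the robot so that each lies on its side with its underside showing; then push the stamped one, still lying, away from the robot until its stamped end stands over the brass dispatch strip, and leave the other lying short of the strip. Leave the bell and the other wares where they are.

Things in the scene. Friction and masses are not known exactly. Their poses are not given: they have to be found in the camera images.
- box_a: sealed tin box, about 0.3 kg, 66 mm deep (its x) by 90 mm wide (its y) by 116 mm high (its z). Origin: centre of its underside. Starts upright, its +x side facing away from the robot (yaw up to 0.3 rad). This one has the stamp: a black ring 56 mm across with a cross, in the middle of its white underside. It may stand left or right.
- box_b: sealed tin box, about 0.3 kg, 66 mm deep (its x) by 90 mm wide (its y) by 116 mm high (its z). Origin: centre of its underside. Starts upright, its +x side facing away from the robot (yaw up to 0.3 rad). This one has a bare white underside.
- box_a_center (a point): middle of the stamped box, 58 mm above its underside. Drawn towards the robot near the top of its far side, the box tips rather than slides; past about 0.5 rad it falls by itself. It then lies 66 mm high, own x up, lid (+z end) towards the robot, underside facing away from the robot.
- box_b_center (a point): middle of the unstamped box, 58 mm above its underside. Drawn towards the robot near the top of its far side, the box tips rather than slides; past about 0.5 rad it falls by itself. It then lies 66 mm high, own x up, lid (+z end) towards the robot, underside facing away from the robot.
- strip: the dispatch line: a flat brass strip let into the ledge beyond the boxes, 40 mm wide (x) and 700 mm long (y), running across in front of the robot; flush, nothing catches on it. Origin: its middle; its x points away from the robot.
- conch_bangle: white conch-shell bangle lying flat, 74 mm across, 14 mm high; to be left alone. Origin: centre of its underside.
- lac_bangle: red lacquered wooden bangle lying flat, 72 mm across, 9 mm high; to be left alone. Origin: centre of its underside.
- ring_gauge: steel ring gauge: stepped upright stick 132 mm high on a round foot 56 mm across; to be left alone. Origin: centre of its underside.
- bell: small brass bell standing between the two tin boxes, 46 mm across, 62 mm high; to be left alone. Origin: centre of its underside.
- jar: clear glass jar with a steel screw-top lid, 76 mm across, 120 mm high; to be left alone. Origin: centre of its underside.
- weight: dark steel scale weight with a knob, standing between the boxes, beyond the bell, 40 mm across, 48 mm high; to be left alone. Origin: centre of its underside.
Things that resemble listed ones, but are neither listed nor needed, are in the scene too. What is shaped like the box_a but turquoise is not meant. What is shaped like the box_b but red is not meant.

How it is judged:
By the outcome, as a careful person would: the job done as asked, in the order asked, and still so for the second after the job is handed in, with the robot touching nothing.
It also fails if it takes over 64 s, if anything falls off the work surface, if the arm or the gripper's body presses on something with over 40 N, if the wrist force passes 120 N, or if a joint passes its speed limit or range.

## Working session

There is one attempt and no reset: what is moved stays moved. The work goes in short steps, Python scripts to look and compute and a shell command to move; the robot and the scene stay as the last step left them, time stands still between calls to the robot, and variables do not carry over. Pictures are saved under pics/ and viewed, about 8 in all and at most 12, crops included, and the job is handed in when it is done.

```bash
mkdir -p pics; ls; python3 - <<'E'
from bench import manip
import cv2,numpy as np
for n in("side","top"):
    im=manip.snapshot(n); cv2.imwrite(f"pics/{n}0.png",im[:,:,::-1])
    c=manip.calibration(n); print(n,c)
    for k in("box_a","bell","jar","weight","ring_gauge","conch_bangle","lac_bangle","strip"):
        print(k,[(np.round(d["box"]).tolist(),round(d["conf"],2)) for d in manip.find_in(k,n)])
s=manip.state();print(s)
a=cv2.imread("pics/side0.png");b=cv2.imread("pics/top0.png")
cv2.imwrite("pics/both0.png",cv2.resize(np.vstack([a,b]),None,fx=.78,fy=.78))
E
```

```text
pics
side {'vfov': 56.437193403797714, 'cx': 255.99225755860743, 'cy': 194.2603239342166, 'R': array([[-0.96106476, -0.27630966,  0.00273909],
       [-0.19963859,  0.68746448, -0.69823852],
       [ 0.19104702, -0.67159926, -0.71585995]]), 't': array([0.62031464, 0.16111099, 0.91645057])}
box_a [([156.0, 181.0, 51.0, 51.0], 0.73), ([206.0, 121.0, 32.0, 49.0], 0.65), ([265.0, 137.0, 24.0, 43.0], 0.62)]
bell [([284.0, 198.0, 18.0, 18.0], 0.61), ([313.0, 105.0, 28.0, 39.0], 0.5), ([187.0, 294.0, 26.0, 46.0], 0.3)]
jar [([311.0, 106.0, 28.0, 40.0], 0.77), ([185.0, 136.0, 84.0, 179.0], 0.69)]
weight [([243.0, 196.0, 16.0, 11.0], 0.42)]
ring_gauge [([186.0, 294.0, 26.0, 45.0], 0.63)]
conch_bangle [([243.0, 334.0, 35.0, 41.0], 0.74), ([185.0, 295.0, 25.0, 47.0], 0.72), ([261.0, 134.0, 27.0, 45.0], 0.54)]
lac_bangle [([278.0, 125.0, 18.0, 12.0], 0.67)]
strip [([184.0, 139.0, 84.0, 176.0], 0.96)]
top {'vfov': 42.76677887428816, 'cx': 250.99717278343184, 'cy': 195.66235370883595, 'R': array([[ 1.58948564e-02, -9.99870641e-01,  2.46068604e-03],
       [-9.82752385e-01, -1.60761105e-02, -1.8422
[... 587 characters left out ...]
ray([ 1.02182195,  0.33319994,  0.039948  ,  1.46538946, -0.01342565,
        1.343295  , -0.05851462]), 'joint_velocities': array([ 5.71225632e-04,  7.66401777e-04,  1.74471123e-03, -2.20305109e-03,
        7.04140626e-07, -3.32365782e-04, -8.97309846e-05]), 'joint_torque': array([-2.26567781e-04, -6.56092358e+01,  1.33257732e+00, -4.04060841e+01,
       -6.00392441e-02,  3.51183861e-02,  6.27356326e-05]), 'tool_pos': array([ 0.28255729, -0.58534992,  0.22255175]), 'tcp_rot': array([-0.59888016,  0.37594523, -0.37593528,  0.59889932]), 'contact_force': array([-0.46068661,  0.13288755,  0.43661201]), 'torque': array([-0.01762165, -0.03074099, -0.03305436]), 'finger_gap': 0.08697836997282939}
```

View pics/both0.png

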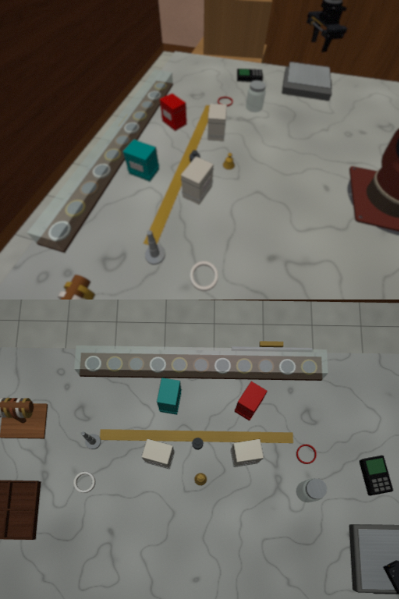

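The cream boxes are at top-view px (200,196) and (317,195), nearer the robot than the strip. The turquoise and red look-alikes stand beyond the strip. Bell is at (258,229) and the weight at (253,184), both between the boxes. Next I measure the box footprints.

```bash
cat > h.py <<'E'
import numpy as np,cv2
from bench import manip
from scipy.spatial.transform import Rotation as Ro
def f(c): return 192/np.tan(np.radians(c["vfov"]/2))
def ray(n,px,z):
    c=manip.calibration(n);R,t=c["R"],c["t"]
    C=-R.T@t; d=R.T@np.array([(px[0]-c["cx"])/f(c),(px[1]-c["cy"])/f(c),1])
    return C+d*(z-C[2])/d[2]
def proj(n,X):
    c=manip.calibration(n);p=np.atleast_2d(X)@c["R"].T+c["t"]
    return np.c_[p[:,0]/p[:,2]*f(c)+c["cx"],p[:,1]/p[:,2]*f(c)+c["cy"]]
def snap(n,name):
    im=manip.snapshot(n)[:,:,::-1].copy();cv2.imwrite(f"pics/{name}.png",im);return im
E
python3 - <<'E'
from h import *
for n in("side","top"):
    c=manip.calibration(n);print(n,-c["R"].T@c["t"])
for k,(u,v),z in[("bell",(258.5,230),.06),("weight",(253,184.5),.045),("gauge foot",(121,187),.0),("conch",(107,617-0),0),("jar",(402,245),.12),("stripL",(130,177),0),("stripR",(375,180),0),("strip top",(252,166),0),("strip bot",(252,187),0)]:
    print(k,ray("top",(u,v),z).round(3))
im=cv2.imread("pics/top0.png");hsv=cv2.cvtColor(im,cv2.COLOR_BGR2HSV)
big=cv2.resize(im[140:260,150:390],None,fx=3.3,fy=3.3,interpolation=cv2.INTER_CUBIC);cv2.imwrite("pics/c1.png",big)
s=cv2.imread("pics/side0.png")[90:290,170:360];cv2.imwrite("pics/c1s.png",s)
for k,p in[("L",(200,195)),("R",(317,193))]:
    print(k,im[p[1],p[0]],ray("top",p,.116))
s=manip.state();print(Ro.from_quat(s["tcp_rot"]).as_matrix().round(3))
E
```

```text
side [0.45324135 0.67612837 0.76684507]
top [0.3807974  0.01034779 1.35229602]
bell [ 0.531 -0.01   0.06 ]
weight [0.657 0.006 0.045]
gauge foot [0.653 0.377 0.   ]
conch [-0.407  0.342  0.   ]
jar [ 0.492 -0.37   0.12 ]
stripL [0.682 0.354 0.   ]
stripR [ 0.685 -0.338  0.   ]
strip top [0.72 0.01 0.  ]
strip bot [0.659 0.009 0.   ]
L [150 163 166] [0.61213108 0.14181637 0.116     ]
R [151 162 167] [ 0.62227225 -0.15841768  0.116     ]
[[ 0.435  0.     0.901]
 [-0.901  0.     0.435]
 [-0.    -1.     0.   ]]
```

View pics/c1.png

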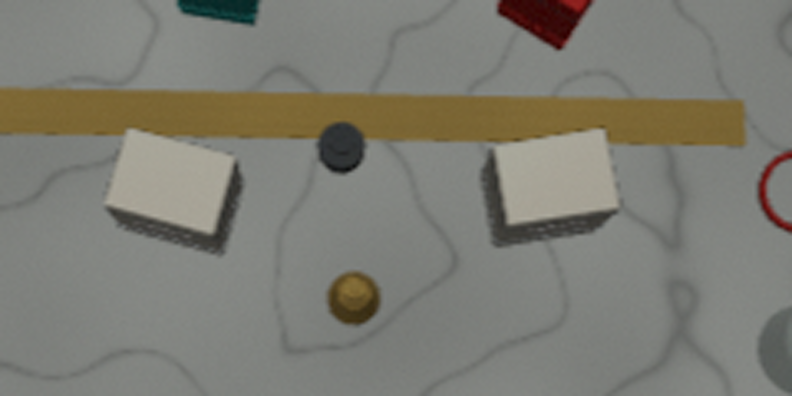

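Neither camera looks from the far side, so the underside of a lying box will be visible only if it is yawed towards the side camera. The right box already has a positive yaw and suits that best. I'll fit the corners first.

```bash
python3 - <<'E'
from h import *
for k,c in[("L",[(128,129),(237,156),(215,235),(106,206)]),("R",[(491,147),(606,129),(619,208),(507,224)])]:
    P=np.array([ray("top",(150+u/3.3,140+v/3.3),.116) for u,v in c])
    e=np.linalg.norm(np.roll(P,-1,0)-P,axis=1)
    d=(P[0]+P[1]-P[2]-P[3])/2; print(k,P.mean(0).round(3),e.round(3),"yaw",np.arctan2(d[1],d[0]).round(3), "farmid",((P[0]+P[1])/2).round(3))
    d2=P[0]-P[1];print(np.arctan2(-d2[0],d2[1]).round(3))
for k,u,z in [("teal near",(258,22),0),("red near",(562,48),0),("strip near L",(60,134),0),("strip far L",(60,90),0),("strip near R",(680,144),0),("strip far R",(680,100),0)]:
    print(k,ray("top",(150+u[0]/3.3,140+u[1]/3.3),z).round(3))
E
```

```text
L [0.612 0.137 0.116] [0.088 0.064 0.088 0.063] yaw -0.237 farmid [0.643 0.129 0.116]
-0.231
R [ 0.621 -0.162  0.116] [0.091 0.063 0.088 0.062] yaw 0.172 farmid [ 0.652 -0.157  0.116]
0.175
teal near [0.776 0.079 0.   ]
red near [ 0.757 -0.185  0.   ]
strip near L [0.674 0.245 0.   ]
strip far L [0.712 0.247 0.   ]
strip near R [ 0.674 -0.285  0.   ]
strip far R [ 0.712 -0.286  0.   ]
```

```bash
python3 -m creep '[{"slide":[0,0,0],"twist":0.14},{"slide":[0,0,0],"twist":0.138},{"slide":[-0.03,0,0.039],"twist":0},{"slide":[-0.03,0,0.039],"twist":0},{"slide":[-0.03,0,0.039],"twist":0},{"slide":[-0.03,0,0.039],"twist":0},{"slide":[-0.03,0,0.039],"twist":0},{"slide":[-0.03,0,0.039],"twist":0}]' 0.04 20; python3 -m creep '[{"slide":[-0.03,0,0.039],"twist":0},{"slide":[-0.03,0,0.039],"twist":0},{"slide":[-0.03,0,0.039],"twist":0},{"slide":[-0.03,0,0.039],"twist":0},{"slide":[-0.03,0,0.039],"twist":0},{"slide":[-0.028,0,0.038],"twist":0},{"slide":[0,0,0],"twist":0}]'
```

```text
t: 1.9
tool_pos: [0.4833, -0.3668, 0.2228]
tcp_rot: [0.541, -0.455, 0.455, -0.541]
contact_force: [0.3, -1.3, -0.4]
finger_gap: 0.0404
t: 2.78
tool_pos: [0.6835, -0.1475, 0.2217]
tcp_rot: [-0.542, 0.454, -0.453, 0.543]
contact_force: [-0.2, -0.4, -0.0]
finger_gap: 0.0398
```

```bash
python3 -m creep '[{"slide":[0.003,0.04,0],"twist":0},{"slide":[0,0.042,0],"twist":0},{"slide":[0,0.042,0],"twist":0},{"slide":[0,0,0],"twist":0},{"slide":[0,0,-0.01],"twist":0},{"slide":[0,0,-0.01],"twist":0},{"slide":[0,0,-0.01],"twist":0},{"slide":[0,0,-0.01],"twist":0}]'; python3 -m creep '[{"slide":[0,0,-0.01],"twist":0},{"slide":[0,0,-0.01],"twist":0}]'; python3 - <<'E'
from h import *
im=snap("side","s1");cv2.imwrite("pics/s1c.png",cv2.resize(im[80:260,180:380],None,fx=3,fy=3))
E
```

```text
t: 3.78
tool_pos: [0.6424, -0.1629, 0.0998]
tcp_rot: [-0.541, 0.455, -0.456, 0.541]
contact_force: [1.5, 0.0, 1.0]
finger_gap: 0.0398
t: 4.03
tool_pos: [0.6218, -0.1662, 0.0984]
tcp_rot: [0.541, -0.456, 0.455, -0.541]
contact_force: [-0.1, 0.2, -0.3]
finger_gap: 0.0401
```

View pics/s1c.png

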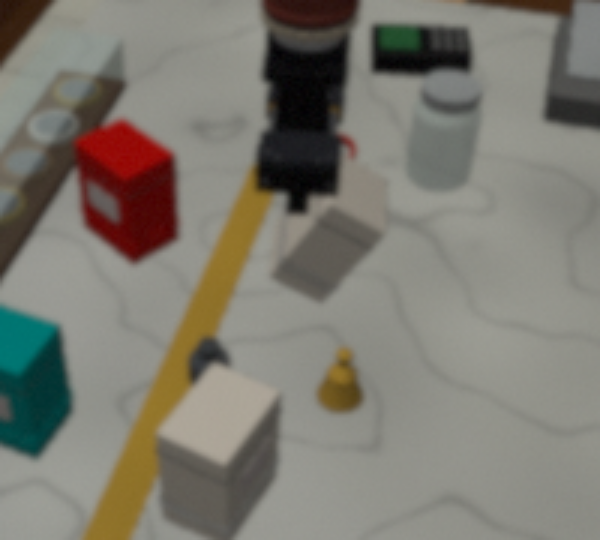

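The right box is mid-tip at about crop (330,230) and leaning towards the robot; everything else is untouched. I'll continue the pull.

```bash
python3 -m creep '[{"slide":[0,0,-0.01],"twist":0},{"slide":[0,0,-0.01],"twist":0},{"slide":[0,0,0],"twist":0},{"slide":[0,0,0],"twist":0},{"slide":[0,0,0],"twist":0},{"slide":[0,-0.03,0.03],"twist":0},{"slide":[0,-0.05,0.02],"twist":0},{"slide":[0,-0.05,0],"twist":0}]'; python3 - <<'E'
from h import *
s=manip.state();p=s["tool_pos"];print(p)
im=snap("side","s2");t=snap("top","t2")
a=cv2.resize(im[90:220,200:360],(640,520),interpolation=cv2.INTER_CUBIC)
cv2.imwrite("pics/s2c.png",a)
E
```

```text
t: 5.08
tool_pos: [0.6535, -0.1597, 0.2294]
tcp_rot: [-0.541, 0.455, -0.454, 0.542]
contact_force: [0.6, -1.1, -0.2]
finger_gap: 0.0398
[ 0.65354831 -0.15968429  0.22935338]
```

View pics/s2c.png

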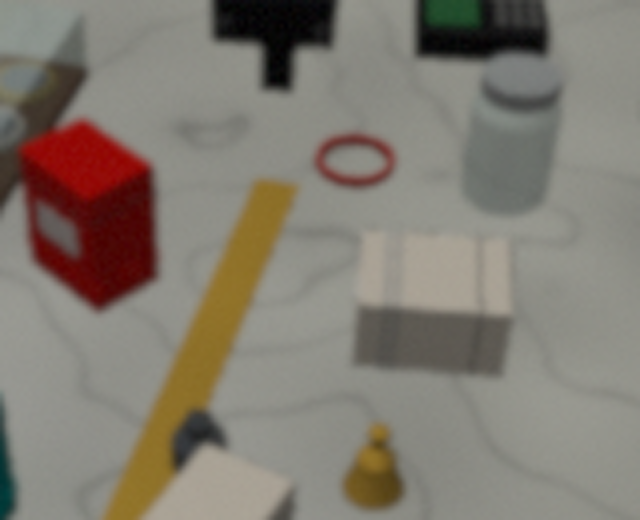

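Right box now lies on its side with its lid towards the robot, underside edge-on at crop x≈358. Bell, jar and lac bangle are undisturbed. Now the left box.

```bash
python3 -m creep '[{"slide":[0,0,0],"twist":0.136},{"slide":[0,0,0],"twist":0.136},{"slide":[0,0,0],"twist":0.135},{"slide":[-0.0557,0,-0.0096],"twist":0},{"slide":[-0.0557,0,-0.0096],"twist":0},{"slide":[-0.0557,0,-0.0096],"twist":0},{"slide":[-0.0557,0,-0.0096],"twist":0},{"slide":[-0.0557,0,-0.0096],"twist":0}]'; python3 -m creep '[{"slide":[0,0,0],"twist":0}]'
```

```text
t: 6.18
tool_pos: [0.6707, 0.123, 0.2282]
tcp_rot: [-0.438, 0.555, -0.555, 0.438]
contact_force: [0.4, 0.2, 0.2]
finger_gap: 0.0397
t: 6.3
tool_pos: [0.6695, 0.1286, 0.2278]
tcp_rot: [-0.44, 0.554, -0.552, 0.441]
contact_force: [0.8, -0.2, 0.3]
finger_gap: 0.0399
```

```bash
python3 -m creep '[{"slide":[0.006,0.03,0.004],"twist":0},{"slide":[0,0.05,0],"twist":0},{"slide":[0,0.05,0],"twist":0},{"slide":[0,0,0],"twist":0},{"slide":[0,0,-0.01],"twist":0},{"slide":[0,0,-0.01],"twist":0},{"slide":[0,0,-0.01],"twist":0},{"slide":[0,0,-0.01],"twist":0}]'; python3 -m creep '[{"slide":[0,0,-0.01],"twist":0},{"slide":[0,0,-0.01],"twist":0},{"slide":[0,0,-0.01],"twist":0},{"slide":[0,0,-0.01],"twist":0},{"slide":[0,0,0],"twist":0},{"slide":[0,0,0],"twist":0},{"slide":[0,0,0],"twist":0},{"slide":[0,-0.03,0.03],"twist":0}]';python3 -m creep '[{"slide":[0,-0.05,0],"twist":0},{"slide":[0,-0.05,0],"twist":0},{"slide":[0,0,0.05],"twist":0},{"slide":[0,0,0.05],"twist":0}]'
python3 - <<'E'
from h import *
im=snap("side","s3");t=snap("top","t3")
a=cv2.resize(im[90:240,150:350],(600,450),interpolation=cv2.INTER_CUBIC)
b=cv2.resize(t[165:265,150:390],(600,250),interpolation=cv2.INTER_CUBIC);cv2.imwrite("pics/t3c.png",b)
cv2.imwrite("pics/c3.png",cv2.resize(np.vstack([a,b]),(514,600)))
E
```

```text
t: 7.3
tool_pos: [0.6342, 0.124, 0.0999]
tcp_rot: [0.437, -0.555, 0.556, -0.439]
contact_force: [0.6, -0.1, 1.2]
finger_gap: 0.0399
t: 8.3
tool_pos: [0.6221, 0.1265, 0.1265]
tcp_rot: [-0.44, 0.556, -0.554, 0.437]
contact_force: [1.4, 0.7, 0.5]
finger_gap: 0.0399
t: 8.8
tool_pos: [0.7235, 0.1024, 0.2302]
tcp_rot: [0.437, -0.555, 0.556, -0.439]
contact_force: [0.3, -0.2, -0.1]
finger_gap: 0.0404
```

View pics/c3.png

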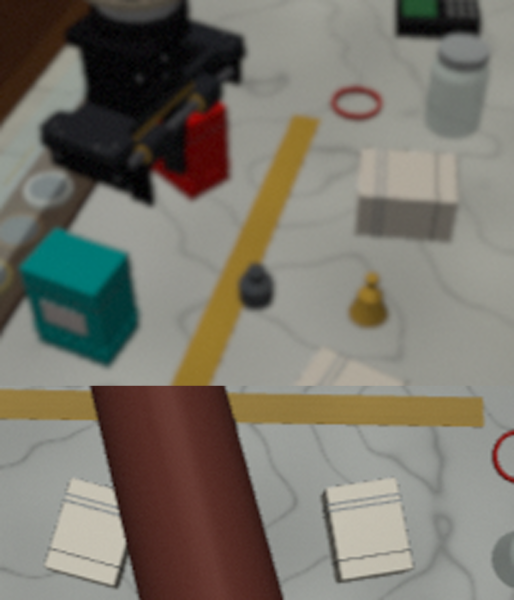

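Both boxes lie with their lids towards the robot. The underside of the right one (crop (358,215)) is still edge-on. I'll yaw it by nudging its near end to the right so the side camera can see the underside.

```bash
cat >> h.py <<'E'
def fit(P):  # corners far-left, far-right, near-right, near-left
    P=np.array(P);e=np.linalg.norm(np.roll(P,-1,0)-P,axis=1)
    d=(P[0]+P[1]-P[2]-P[3])/2;return P.mean(0).round(3),e.round(3),np.arctan2(d[1],d[0]).round(3),((P[0]+P[1])/2).round(3),((P[2]+P[3])/2).round(3)
E
python3 - <<'E'
from h import *
for c in ([(325,488),(397,478),(412,570),(340,581)],):
    print(fit([ray("top",(150+u/2.1425,165+(v-385.7)/2.1425),.066) for u,v in c]))
E
```

```text
(array([ 0.528, -0.177,  0.066]), array([0.09 , 0.115, 0.089, 0.116]), np.float64(0.15), array([ 0.585, -0.169,  0.066]), array([ 0.471, -0.186,  0.066]))
```

```bash
python3 -m creep '[{"slide":[0,0,0],"twist":-0.18},{"slide":[0,0,0],"twist":-0.18},{"slide":[0.0288,0,-0.0445],"twist":-0.02},{"slide":[0.0288,0,-0.0445],"twist":0},{"slide":[0.0288,0,-0.0445],"twist":0},{"slide":[0.0288,0,-0.0445],"twist":0},{"slide":[0.0288,0,-0.0445],"twist":0},{"slide":[0.0288,0,-0.0445],"twist":0}]' 0 20; python3 -m creep '[{"slide":[0,0,0],"twist":0},{"slide":[0,0,0],"twist":0}]'
```

```text
t: 9.9
tool_pos: [0.4802, -0.1069, 0.2287]
tcp_rot: [-0.535, 0.462, -0.463, 0.535]
contact_force: [-0.2, -0.3, 0.2]
finger_gap: 0.0002
t: 10.15
tool_pos: [0.4821, -0.1055, 0.2289]
tcp_rot: [-0.535, 0.462, -0.463, 0.535]
contact_force: [0.7, 0.7, 0.2]
finger_gap: 0.0005
```

```bash
python3 -m creep '[{"slide":[0,0.05,0],"twist":0},{"slide":[0,0.05,0],"twist":0},{"slide":[0,0.05,0],"twist":0},{"slide":[0,0.038,0],"twist":0},{"slide":[0,0,0],"twist":0}]'; python3 -m creep '[{"slide":[0.01,0,0],"twist":0},{"slide":[0.01,0,0],"twist":0},{"slide":[0.01,0,0],"twist":0},{"slide":[0.01,0,0],"twist":0},{"slide":[0.01,0,0],"twist":0},{"slide":[0.01,0,0],"twist":0},{"slide":[0.01,0,0],"twist":0},{"slide":[0,0,0],"twist":0}]'; python3 - <<'E'
from h import *
im=snap("side","s4");t=snap("top","t4")
a=cv2.resize(im[105:195,250:360],(660,540),interpolation=cv2.INTER_CUBIC);cv2.imwrite("pics/c4.png",a)
E
```

```text
t: 10.78
tool_pos: [0.4803, -0.1042, 0.038]
tcp_rot: [0.536, -0.464, 0.46, -0.535]
contact_force: [0.3, 0.1, 1.8]
finger_gap: 0.0003
t: 11.78
tool_pos: [0.4919, -0.1767, 0.0404]
tcp_rot: [0.535, -0.463, 0.463, -0.534]
contact_force: [0.1, 0.0, -0.8]
finger_gap: 0.0003
```

View pics/c4.png

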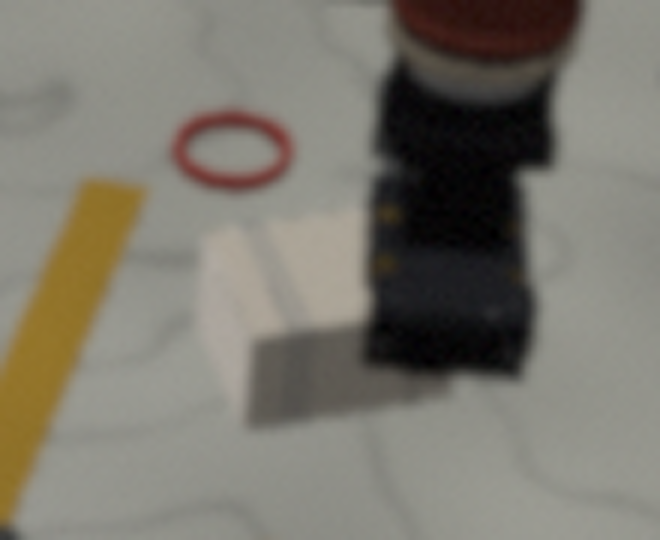

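The end face is now visible at crop (225,320) and looks plain white, but it is only about 7 native px wide. I'll turn it a little more to be certain.

```bash
python3 -m creep '[{"slide":[0.01,0,0],"twist":0},{"slide":[0.01,0,0],"twist":0},{"slide":[0.01,0,0],"twist":0},{"slide":[0,0,0],"twist":0},{"slide":[-0.02,0,0],"twist":0},{"slide":[-0.03,-0.02,0],"twist":0},{"slide":[0,-0.06,0],"twist":0},{"slide":[0,-0.06,0],"twist":0}]'; python3 -m creep '[{"slide":[0,-0.05,-0.03],"twist":0},{"slide":[0.03,0,-0.05],"twist":0},{"slide":[0.04,0,-0.03],"twist":0},{"slide":[0,0,0],"twist":0}]' ; python3 - <<'E'
from h import *
im=snap("side","s5");t=snap("top","t5")
a=cv2.resize(im[115:195,250:350],(600,480),interpolation=cv2.INTER_CUBIC)
b=cv2.resize(t[165:265,150:390],(600,250),interpolation=cv2.INTER_CUBIC)
cv2.imwrite("pics/c5.png",cv2.resize(np.vstack([a,b]),(493,600)))
E
```

```text
t: 12.88
tool_pos: [0.4886, -0.1531, 0.182]
tcp_rot: [0.535, -0.462, 0.462, -0.535]
contact_force: [2.0, -0.0, -0.2]
finger_gap: 0.0005
t: 13.38
tool_pos: [0.3885, -0.2423, 0.2308]
tcp_rot: [0.534, -0.463, 0.464, -0.534]
contact_force: [-0.2, 0.7, -1.2]
finger_gap: 0.0004
```

View pics/c5.png

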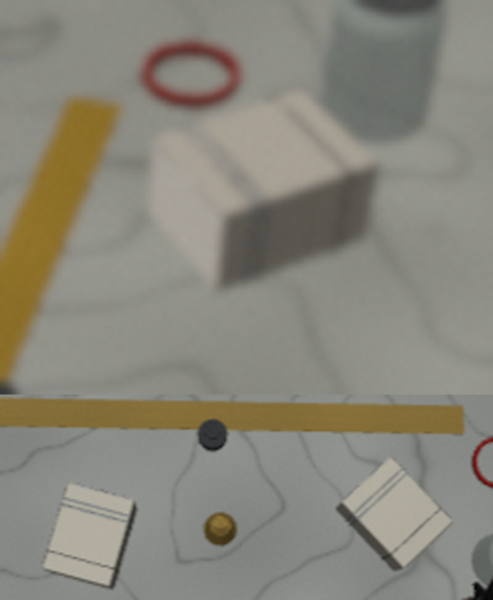

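The right box's underside (crop (185,210)) is bare, so it is box_b and the left box, top view (90,535), is the stamped box_a. I'll measure both, straighten box_b a bit, then push box_a.

```bash
python3 - <<'E'
from h import *
k=2.054
for c in ([(68,484),(135,501),(111,587),(44,570)],[(338,508),(390,459),(452,520),(400,570)]):
    print(fit([ray("top",(150+u/k,165+(v-394.5)/k),.066) for u,v in c]))
E
```

```text
(array([0.518, 0.16 , 0.066]), array([0.09 , 0.114, 0.088, 0.114]), np.float64(-0.235), array([0.574, 0.147, 0.066]), array([0.463, 0.174, 0.066]))
(array([ 0.552, -0.231,  0.066]), array([0.094, 0.111, 0.094, 0.111]), np.float64(0.785), array([ 0.591, -0.192,  0.066]), array([ 0.513, -0.27 ,  0.066]))
```

Box_b is at 45° yaw. I'll bring it back towards its original heading by nudging its right side away from the jar, with the gripper turned so that its body clears the jar.

```bash
python3 -m creep '[{"slide":[0,0,0],"twist":-0.159},{"slide":[0,0,0],"twist":-0.159},{"slide":[0,0,0],"twist":-0.159},{"slide":[0,0,0],"twist":-0.158},{"slide":[0.047,0,0.0235],"twist":0},{"slide":[0.047,0,0.0235],"twist":0},{"slide":[0.047,0,0.0235],"twist":0},{"slide":[0.047,0,0.0235],"twist":0}]'; python3 -m creep '[{"slide":[0,0,0],"twist":0},{"slide":[0,0,0],"twist":0}]'
```

```text
t: 14.48
tool_pos: [0.5924, -0.3056, 0.2301]
tcp_rot: [-0.652, 0.272, -0.271, 0.653]
contact_force: [1.3, -0.8, 0.9]
finger_gap: 0.0005
t: 14.72
tool_pos: [0.5898, -0.3061, 0.2299]
tcp_rot: [-0.653, 0.272, -0.271, 0.653]
contact_force: [-0.4, 0.6, 0.7]
finger_gap: 0.0005
```

```bash
python3 -m creep '[{"slide":[0,0.06,0],"twist":0},{"slide":[0,0.06,-0.003],"twist":0},{"slide":[0,0.06,0],"twist":0},{"slide":[0,0.01,0],"twist":0},{"slide":[-0.012,0,0],"twist":0},{"slide":[-0.012,0,0],"twist":0},{"slide":[-0.012,0,0],"twist":0},{"slide":[-0.01,0,0],"twist":0}]'; python3 -m creep '[{"slide":[-0.01,0,0],"twist":0},{"slide":[-0.01,0,0],"twist":0},{"slide":[0,0,0],"twist":0},{"slide":[0.02,0,0],"twist":0},{"slide":[0.02,0,0],"twist":0},{"slide":[0,-0.06,0],"twist":0},{"slide":[0,-0.06,0],"twist":0},{"slide":[0,-0.06,0],"twist":0}]'; python3 - <<'E'
from h import *
t=snap("top","t6");cv2.imwrite("pics/c6.png",cv2.resize(t[155:275,150:430],None,fx=2.8,fy=2.8,interpolation=cv2.INTER_CUBIC))
E
```

```text
t: 15.72
tool_pos: [0.5557, -0.2781, 0.0428]
tcp_rot: [0.653, -0.271, 0.274, -0.652]
contact_force: [2.8, -4.3, 4.4]
finger_gap: 0.0003
t: 16.73
tool_pos: [0.5682, -0.2907, 0.221]
tcp_rot: [-0.652, 0.273, -0.271, 0.653]
contact_force: [0.5, -0.1, -0.3]
finger_gap: 0.0003
```

View pics/c6.png

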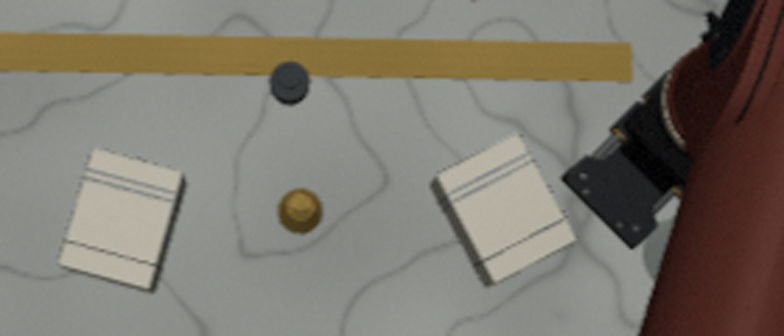

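Box_b now lies at about 0.45 rad yaw at crop (505,210), well short of the strip. The bell (300,210) and weight (290,83) have not moved. Now I go behind box_a at crop (122,220).

```bash
python3 -m creep '[{"slide":[0,0,0],"twist":0.17},{"slide":[0,0,0],"twist":0.17},{"slide":[0,0,0],"twist":0.17},{"slide":[0,0,0],"twist":0.17},{"slide":[0,0,0],"twist":0.17},{"slide":[0,0,0],"twist":0.17},{"slide":[-0.0476,0,-0.0267],"twist":0},{"slide":[-0.0476,0,-0.0267],"twist":0}]' 0.05; python3 -m creep '[{"slide":[-0.0476,0,-0.0267],"twist":0},{"slide":[-0.0476,0,-0.0267],"twist":0},{"slide":[-0.0476,0,-0.0267],"twist":0},{"slide":[-0.0476,0,-0.0267],"twist":0},{"slide":[-0.0476,0,-0.0267],"twist":0},{"slide":[-0.0476,0,-0.0267],"twist":0},{"slide":[-0.0476,0,-0.0267],"twist":0},{"slide":[0,0,0],"twist":0}]'; python3 - <<'E'
from h import *
s=manip.state();p=s["tool_pos"];R=Ro.from_quat(s["tcp_rot"]).as_matrix();print(p,np.arctan2(R[1,2],R[0,2]),R.T@(np.array([.434,.181,.035])-p))
E
```

```text
t: 17.77
tool_pos: [0.5385, -0.1848, 0.2188]
tcp_rot: [-0.437, 0.558, -0.555, 0.436]
contact_force: [1.0, 1.0, 0.4]
finger_gap: 0.0494
t: 18.77
tool_pos: [0.4349, 0.1858, 0.2196]
tcp_rot: [-0.439, 0.555, -0.554, 0.438]
contact_force: [0.7, -0.1, 0.4]
finger_gap: 0.0499
[0.43487092 0.18580867 0.2196373 ] -0.23240825290225653 [0.00487365 0.18463601 0.00077877]
```

```bash
python3 -m creep '[{"slide":[0.005,0.05,0],"twist":0},{"slide":[0,0.05,0],"twist":0},{"slide":[0,0.05,0],"twist":0},{"slide":[0,0.035,0],"twist":0},{"slide":[0,0,0.005],"twist":0},{"slide":[0,0,0.01],"twist":0},{"slide":[0,0,0.01],"twist":0},{"slide":[0,0,0.01],"twist":0}]'; python3 -m creep '[{"slide":[0,0,0.01],"twist":0},{"slide":[0,0,0.01],"twist":0},{"slide":[0,0,0.01],"twist":0},{"slide":[0,0,0.01],"twist":0},{"slide":[0,0,0.01],"twist":0},{"slide":[0,0,0.01],"twist":0},{"slide":[0,0,0.01],"twist":0},{"slide":[0,0,0.01],"twist":0}]'; python3 -m creep '[{"slide":[0,0,0.01],"twist":0},{"slide":[0,0,0],"twist":0}]'; python3 - <<'E'
from h import *
t=snap("top","t7");cv2.imwrite("pics/c7.png",cv2.resize(t[145:265,150:350],None,fx=3.5,fy=3.5,interpolation=cv2.INTER_CUBIC))
E
```

```text
t: 19.77
tool_pos: [0.4716, 0.1684, 0.0367]
tcp_rot: [0.436, -0.556, 0.557, -0.437]
contact_force: [-1.8, 0.7, 1.2]
finger_gap: 0.0502
t: 20.78
tool_pos: [0.5486, 0.1491, 0.0355]
tcp_rot: [-0.436, 0.556, -0.556, 0.436]
contact_force: [-2.6, 0.9, 1.5]
finger_gap: 0.0503
t: 21.02
tool_pos: [0.5587, 0.1464, 0.0355]
tcp_rot: [0.436, -0.556, 0.557, -0.436]
contact_force: [0.6, 0.9, 0.6]
finger_gap: 0.05
```

View pics/c7.png

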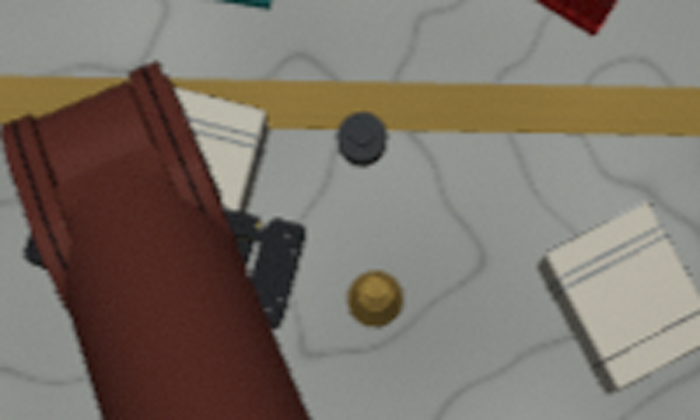

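```bash
python3 - <<'E'
from h import *
g=lambda u,v:ray("top",(150+u/3.5,145+v/3.5),.066).round(3)
print(g(267,113),g(178,88), g(240,208))
E
```

```text
[0.671 0.078 0.066] [0.69  0.147 0.066] [0.597 0.097 0.066]
```

The box's far-right corner is at (0.671, 0.078), so its far-edge middle is at x≈0.683. The strip spans 0.674–0.712, so another 9 mm centres the end over it. Then I retreat.

```bash
python3 -m creep '[{"slide":[0,0,0.005],"twist":0},{"slide":[0,0,0.004],"twist":0},{"slide":[0,0,0],"twist":0},{"slide":[0,0,-0.02],"twist":0},{"slide":[0,-0.02,-0.03],"twist":0},{"slide":[0,-0.06,-0.03],"twist":0},{"slide":[0,-0.06,-0.03],"twist":0},{"slide":[0,-0.05,0],"twist":0}]'; python3 -m creep '[{"slide":[-0.05,0,0],"twist":0},{"slide":[-0.05,0,0],"twist":0},{"slide":[-0.05,0,0],"twist":0},{"slide":[-0.05,0,0],"twist":0},{"slide":[0,0,0],"twist":0}]'; python3 - <<'E'
from h import *
t=snap("top","t8");s=snap("side","s8")
a=cv2.resize(t[150:260,90:430],(640,207),interpolation=cv2.INTER_CUBIC)
b=cv2.resize(s[95:315,130:370],(427,391),interpolation=cv2.INTER_CUBIC)
cv2.imwrite("pics/c8.png",np.vstack([a,np.hstack([b,cv2.resize(t[150:260,150:210],(213,391),interpolation=cv2.INTER_CUBIC)])]))
cv2.imwrite("pics/c8a.png",a)
E
```

```text
t: 22.08
tool_pos: [0.462, 0.1708, 0.2198]
tcp_rot: [0.437, -0.556, 0.556, -0.438]
contact_force: [0.6, -0.3, -1.3]
finger_gap: 0.0495
t: 22.7
tool_pos: [0.51, 0.3684, 0.2166]
tcp_rot: [-0.438, 0.556, -0.554, 0.438]
contact_force: [0.2, -0.3, 0.2]
finger_gap: 0.0497
```

View pics/c8.png

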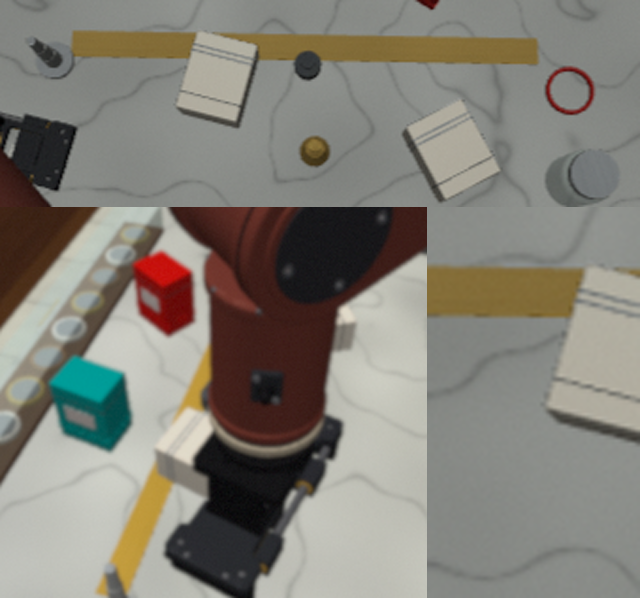

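```bash
python3 - <<'E'
from h import *
k=640/340
for c in([(197,31),(258,47),(239,122),(177,106)],[(404,131),(461,99),(499,166),(443,197)]):
    print(fit([ray("top",(90+u/k,150+v/k),.066) for u,v in c]))
for n,u,z in(("bell",(315,148),.06),("weight",(308,65),.045)): print(n,ray("top",(90+u[0]/k,150+u[1]/k),z).round(3))
E
```

```text
(array([0.634, 0.132, 0.066]), array([0.091, 0.111, 0.091, 0.112]), np.float64(-0.218), array([0.689, 0.12 , 0.066]), array([0.58 , 0.144, 0.066]))
(array([ 0.537, -0.199,  0.066]), array([0.093, 0.107, 0.09 , 0.106]), np.float64(0.516), array([ 0.583, -0.172,  0.066]), array([ 0.491, -0.225,  0.066]))
bell [ 0.535 -0.007  0.06 ]
weight [0.657 0.004 0.045]
```

```bash
python3 -c "
from bench import manip
print(manip.sign_off(), manip.state()['t'])"
```

```text
the job is handed in; nothing more can be done
the job is handed in; nothing more can be done
```

I tipped both boxes towards the robot, then pushed the left one, which I took to be the stamped box, until its underside end stood over the brass strip. I handed in after about 23 s of robot time.

- **Which box is stamped:** I never saw the stamp itself. Neither camera could see the undersides directly, so I turned the right box on the ledge until its underside showed. It was plain white, so I took the left box as box_a by elimination.
- **Stamped box (box_a):** it lies with the middle of its far end at x ≈ 0.689. The strip runs from about 0.674 to 0.712.
- **Other box (box_b):** it lies with the middle of its far end at x ≈ 0.583, well short of the strip. I straightened it only partly after looking underneath, so it is still turned about 0.5 rad from straight ahead; it stood at 0.17 rad to begin with.
- **Other things:** the bell and weight measured within about 4 mm of where they started, which is measurement noise. The jar, ring gauge and lac bangle looked undisturbed in the last pictures. The conch bangle was outside the last crop, but the gripper stayed above z = 0.2 m on that side. The robot ended clear of everything, and the force readings between moves never passed a few newtons.

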